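Put the sharpening things back on their own colour pads

TASK

The four small sharpening things that lie on the colour pads were put back on each other's pads. Put each on its own pad, lying flat, in the middle and lengthwise along the pad: the cork block on the blue pad, the grey slip stone on the yellow, the limewood strip on the green and the white eraser on the red. The black pad is free for parking something meanwhile; do not knock over the oil bottle behind the pads.

Things in the scene. Friction and masses are not known exactly. Their poses are not given: they have to be found in the camera images.
- cork_block: Brown cork sanding block, 62 mm wide, 105 mm long, 34 mm high, about 60 g; belongs on the blue pad. It starts on the green or the red pad. Lies flat. Origin at the centre of its underside, x across the width, y along the length, z up.
- slip_stone: Dark grey slip stone, 30 mm wide, 100 mm long, 12 mm high, about 90 g; belongs on the yellow pad. It starts on the green or the red pad. Lies flat. Origin at the centre of its underside, x across the width, y along the length, z up.
- wood_strip: Pale limewood strip, 28 mm wide, 120 mm long, 18 mm high, about 30 g; belongs on the green pad. It starts on the blue or the yellow pad. Lies flat. Origin at the centre of its underside, x across the width, y along the length, z up.
- eraser: Small white eraser block, 22 mm wide, 42 mm long, 12 mm high; belongs on the red pad. It starts on the blue or the yellow pad. Lies flat. Origin at the centre of its underside, x across the width, y along the length, z up.
- pad_blue: Blue plastic home pad, 74 x 128 mm, 3 mm thick, fixed to the bench; origin at the centre of its underside (bench level), x across its 74 mm width, y along its 128 mm length, z up. Home of the cork block (white outline of its footprint).
- pad_yellow: Yellow plastic home pad, 74 x 128 mm, 3 mm thick, fixed to the bench; origin at the centre of its underside (bench level), x across its 74 mm width, y along its 128 mm length, z up. Home of the slip stone (white outline of its footprint).
- pad_green: Green plastic home pad, 74 x 128 mm, 3 mm thick, fixed to the bench; origin at the centre of its underside (bench level), x across its 74 mm width, y along its 128 mm length, z up. Home of the limewood strip (white outline of its footprint).
- pad_red: Red plastic home pad, 74 x 128 mm, 3 mm thick, fixed to the bench; origin at the centre of its underside (bench level), x across its 74 mm width, y along its 128 mm length, z up. Home of the white eraser (white outline of its footprint).
- pad_black: Black plastic home pad, 74 x 128 mm, 3 mm thick, fixed to the bench; origin at the centre of its underside (bench level), x across its 74 mm width, y along its 128 mm length, z up. Spare pad without outline, empty at the start, for parking. The pads lie in two rows (three near, two behind), in any order, lengths pointing roughly away from the robot.
- oil_bottle: Yellow drip bottle of tool oil with a red cap, 41 mm across, 118 mm tall, standing upright behind the pads; a bystander, must stay standing. Origin at the centre of its foot, z up.

How it is judged:
By the outcome, as a careful person would: the job done as asked, in the order asked, and still so for the second after the job is handed in, with the robot touching nothing.
It also fails if it takes over 118 s, if anything falls off the work surface, if the arm or the gripper's body presses on something with over 40 N, if the wrist force passes 120 N, or if a joint passes its speed limit or range.

ROBOT

A 6-joint arm with a two-finger parallel gripper is mounted at the origin on a cart in front of the work surface, level with it; the furniture and walls round the work are solid. World frame = base frame: x ahead of the robot, y to its left, z up, the work surface at z = 0. Lengths are in mm, angles in rad, forces in N, time in s.
With the tool pointing down it reaches from about 275 to 750 mm from the base axis. Payload 10.2 kg.
Tool frame: the origin (TCP) lies where the fingers leave the gripper's body, on its centre line; the fingertips stand 73 mm ahead of it and the grasp point (between the pads) lies 54 mm ahead of it (ctrl.tip_extent is the z of the fingertips in the tool frame, in mm); z points along the fingers, y is the line along which they close (so a half turn about z gives the same grasp; the last joint's range is limited). The gripper opens to 85 mm and grips with 20 to 120 N. Pads are 22 mm wide; open, the fingers measure 114 mm over their backs; the gripper's body (76 mm by 85 mm) begins 54 mm behind the grasp point. The pads swing forward as they close: fully open they stand 13 mm farther back than shut.
Start: joints at [-1.543, 0.313, 1.498, -0, 1.331, -0.223], TCP at [130.281, -508.585, 303.894] pointing down, gripper open.
Joint ranges: [-2.94, 2.94], [-0.97, 2.17], [0.19, 2.56], [-1.23, 4.37], [0.02, 3.11], [-2.88, 2.88]. Speed limits (rad/s): [2.39, 2.39, 3.01, 3.14, 3.14, 3.14].

INTERFACE

Orientations are given as a unit quaternion [w, x, y, z].
In Python, from rig import readout, cams, order, ctrl gives the robot as it stands.
- The arm moves only by the tool inch_along, called by a JSON object that holds its "fn" and its "kwargs". Schema: {"type":"object","properties":{"plan":{"type":"object","properties":{"sx":{"type":"array","items":{"type":"number"},"minItems":1,"maxItems":8},"sy":{"type":"array","items":{"type":"number"},"minItems":1,"maxItems":8},"sz":{"type":"array","items":{"type":"number"},"minItems":1,"maxItems":8},"drx":{"type":"array","items":{"type":"number"},"minItems":1,"maxItems":8},"dry":{"type":"array","items":{"type":"number"},"minItems":1,"maxItems":8},"drz":{"type":"array","items":{"type":"number"},"minItems":1,"maxItems":8}},"additionalProperties":false,"required":["sx","sy","sz","drx","dry","drz"]},"aperture":{"type":"number"},"squeeze":{"type":"number"},"only":{"type":"string"},"quiet":{"type":"boolean"},"lines":{"type":"string"}},"required":["plan"],"additionalProperties":false}. plan is an object with one list for each field, all of the same length, 1 to 8, a row being the entries at one place: sx, sy, sz (the shift in fractions of the full range, 1 being 600 mm), drx, dry, drz (a rotation vector in fractions of the full range, 1 being 4 rad); each row is the pose to reach, as a shift and turn from the pose commanded when the call began, along the tool's axes at that moment; what a row does not reach only later rows make up. A row lasts 1/10 s, in which the tool goes at most 50 mm and 0.15 rad, less where a joint would pass 70% of its speed; a pose out of reach is approached as far as the arm can. aperture is the opening from 0.0 (shut) to 1.0 (fully open), set as the call begins (left out keeps the last). The fingers move at their own pace and stop on an object; squeeze is the grip in N (left out, the last holds). Time passes only in rows, so rows that do not move let the fingers close. The tool returns the time, the measured TCP pose, the force, the opening and the grip force at its end. only (a regular expression) keeps the lines of the reply that match it, lines (a string "A,B") keeps lines A to B, and quiet returns only ok. No shift or turn number may pass 1 either way. Input that does not fit is refused with a message, and nothing moves.
- readout.sense(): the state, without advancing time (a new reading comes with each control period).
- cams.capture(name): name is "scene" or "side" or "wrist"; returns (picture, depth): 384x512x3 uint8, red, green, blue; 384x512 float32, mm along the optical axis (not along the pixel's ray), 0 where there is no reading.
- cams.calibration(name): a dict with "fx", "fy", "cx", "cy" (pixels), "position" and "attitude" of the camera in the world. Camera axes: x right, y down, z forward; pixel columns grow to the right and rows downward; lengths in mm; the calibration is good to about 2 mm. A picture is of the moment at which its call begins: read the wrist's pose just before it. calibration takes no time and is no camera call; for the wrist camera it gives the pose at the moment of the call.
- order.finish_job(): hands the job in; it is judged then, once.
Trained networks look in the newest picture that a camera, given by its name, has taken for a name from the list of things; names that differ only in an ending like _2 or _b are one class to them, and where a whole thing is asked for, a point or a joint stands for the part that bears it (a point fixed in the world has none). Each returns a list of dicts, best first, with "p" (0 to 1); they miss things now and then, are a little off and sometimes report something else, mostly with a low value. They report only what shows in the picture. A call takes as long as a camera call.
- cams.trace(target, camera): "pixels" (384x512 bool, what is visible of it) and "bbox" ([left, top, right, bottom] in pixels, round what is visible of it).
- cams.spot_point(target, camera): "uv" ([column, row] in pixels: a listed point, or the origin of a listed thing).
The state is a dict: "time_s": time; "joints": joint angles; "dq": joint speeds; "tau": joint torques, N m; "eef_pos": TCP position; "ee_rot": TCP orientation; "force": force on the tool from outside, world axes, zero at the start; "wrist_torque": the same for the moment, N m; "grip_width": opening from 0.0 (shut) to 1.0 (fully open); "grip_force": force on a finger pad.
Only numpy, scipy, OpenCV 4.12 (cv2) and the standard library are available. Lean on these libraries where they do the work, as an engineer would, in place of code of your own. Each camera call takes 0.05 s, during which the arm holds its last target. There are 200 camera calls.

## Working session

There is one attempt and no reset: what is moved stays moved. The work goes in short steps, Python scripts to look and compute and a tool call to move; the robot and the scene stay as the last step left them, time stands still between calls to the robot, and variables do not carry over. Pictures are saved under pics/ and viewed, at most 14 in all, crops included, and the job is handed in when it is done.

```bash
ls; mkdir -p pics; cat > h.py <<'E'
import numpy as np, cv2
from rig import readout, cams, order, ctrl
from scipy.spatial.transform import Rotation as R
def rot(q): return R.from_quat([q[1],q[2],q[3],q[0]]).as_matrix()
def Rm(a):
    a=np.array(a,float); return rot(a) if a.size==4 else a.reshape(3,3)
def cloud(name,depth,cal):
    v,u=np.mgrid[0:384,0:512]
    P=np.stack([(u-cal['cx'])/cal['fx']*depth,(v-cal['cy'])/cal['fy']*depth,depth],-1)
    return P@Rm(cal['attitude']).T+np.array(cal['position'])
def rect(pts):
    (c,s,a)=cv2.minAreaRect(pts[:,:2].astype(np.float32))
    if s[0]<s[1]: a+=90; s=(s[1],s[0])   # a = direction of the long side
    a=(a+90)%180-90
    if a<-45: a+=180
    return np.round(c,1),np.round(s,1),round(a if a<=90 else a-180,1)
def find(n,cam,P,d):
    r=cams.trace(n,cam)
    if not r: print(n,'none'); return
    m=r[0]['pixels']&(d>0); p=P[m]
    z=p[:,2]; top=np.percentile(z,70)
    q=p[abs(z-top)<4]
    print(n,'p%.2f'%r[0]['p'],r[0]['bbox'],'n',len(q),'z%.0f'%top,*rect(q), 'med',np.round(np.median(q,0),0))
E
cat > look.py <<'E'
import sys; from h import *
cam,out=sys.argv[1:3]
s=readout.sense(); cal=cams.calibration(cam); im,d=cams.capture(cam)
cv2.imwrite('pics/'+out,im[...,::-1]); P=cloud(cam,d,cal)
print(s['time_s'],np.round(s['eef_pos'],1),np.round(s['ee_rot'],4))
for n in sys.argv[3:]: find(n,cam,P,d)
E
python3 -c "
from h import *
for c in('scene','side','wrist'): print(c,cams.calibration(c))
print(readout.sense(),ctrl.tip_extent)"
python3 look.py scene s0.png cork_block slip_stone wood_strip eraser pad_blue pad_yellow pad_green pad_red pad_black oil_bottle
```

```text
pics
scene {'fx': 370.2700112779656, 'fy': 370.2700112779656, 'cx': 254.2126193508418, 'cy': 189.92078789548074, 'position': array([ 112.63783882, -824.94746239,  490.36284579]), 'attitude': array([-0.44949509,  0.82290169, -0.30612757,  0.16453841])}
side {'fx': 446.52775331706425, 'fy': 446.52775331706425, 'cx': 252.24301826054295, 'cy': 187.03448794380847, 'position': array([533.20161072, 531.85933626, 345.20324208]), 'attitude': array([ 0.02652791, -0.03698541,  0.8190018 , -0.57198287])}
wrist {'fx': 283.51500761961626, 'fy': 283.51500761961626, 'cx': 256.6285633921839, 'cy': 193.56137063755435, 'position': array([ 199.36134926, -490.88312165,  374.38496222]), 'attitude': array([ 0.11129048,  0.7821166 , -0.60675002, -0.08810483])}
{'time_s': 0.0, 'joints': array([-1.54339026e+00,  3.13461035e-01,  1.49843468e+00, -6.17549436e-06,
        1.33099860e+00, -2.23398015e-01]), 'dq': array([-0.0005203 , -0.00054577,  0.00087523,  0.00076632, -0.00168801,
        0.00160518]), 'tau': array([ 5.11172493e-05, -4.12264431e+01, -2.59742260e+01, -1.87015826e-04,
        4.11340196e-03, -1.
[... 745 characters left out ...]
.4 med [ 431. -158.    3.]
pad_blue p0.98 [216.9, 163.9, 266.9, 194.2] n 640 z4 [ 614.  -193.4] [129.4  76.4] 0.8 med [ 598. -202.    3.]
pad_yellow p0.65 [197.7, 236.3, 271.0, 275.4] n 669 z4 [ 440.7 -385.1] [128.7  75.5] 0.8 med [ 440. -408.    3.]
pad_green p0.60 [178.4, 213.7, 247.2, 245.1] n 227 z4 [ 443.3 -313. ] [137.9  62.8] -20.3 med [ 414. -319.    3.]
pad_red p0.61 [244.9, 198.1, 299.2, 226.0] n 395 z3 [ 591.  -326.6] [120.4  72.8] 6.5 med [ 578. -348.    3.]
pad_black p0.70 [143.3, 182.4, 205.5, 218.5] n 970 z4 [ 437.1 -152.5] [128.4  81.1] -3.2 med [ 433. -157.    3.]
oil_bottle p0.70 [307.2, 141.2, 324.7, 186.2] n 53 z67 [ 739.2 -321.8] [36.7 17.5] -57.0 med [ 735. -327.   67.]
```

View pics/s0.png

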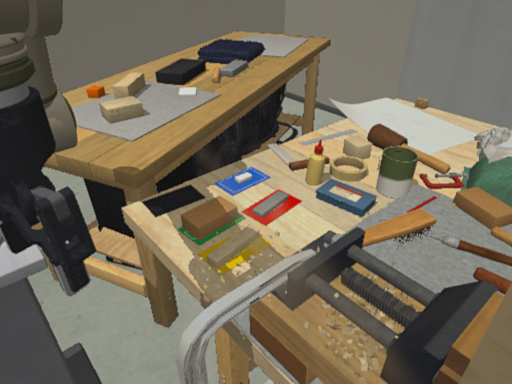

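The scene shows the black pad, the cork on green (208,217) and the strip on yellow (233,247). It also shows the slip stone on red (271,205), the eraser on blue (242,177) and the bottle at (316,165). I'm moving to an overview pose for the wrist camera.

The manual's scale: shifts go in shares of 600 mm and turns go in shares of 4 rad. Converting my numbers, 370 mm is 0.6167, -153 mm is -0.255, 0.25 rad is 0.0625.

{"fn": "inch_along", "kwargs": {"plan": {"sx":[0.6167,0.6167,0.6167,0.6167,0.6167,0.6167,0.6167,0.6167],"sy":[-0.255,-0.255,-0.255,-0.255,-0.255,-0.255,-0.255,-0.255],"sz":[-0.05,-0.05,-0.05,-0.05,-0.05,-0.05,-0.05,-0.05],"drx":[0,0,0,0,0,0,0,0],"dry":[0,0,0,0,0,0,0,0],"drz":[0.0625,0.0625,0.0625,0.0625,0.0625,0.0625,0.0625,0.0625]}, "aperture": 1.0, "squeeze": 30}}

```text
time_s: 1.35
eef_pos: [448.7, -269.5, 333.9]
ee_rot: [0.0, 1.0, 0.0, 0.0]
force: [0.6, -0.0, -0.0]
grip_width: 0.999
grip_force: 0.0
```

{"fn": "inch_along", "kwargs": {"plan": {"sx":[0,0],"sy":[0,0],"sz":[0,0],"drx":[0,0],"dry":[0,0],"drz":[0,0]}}}

```text
time_s: 1.55
eef_pos: [447.7, -270.6, 333.4]
ee_rot: [-0.0, 1.0, 0.001, -0.0]
force: [0.0, -0.2, 0.2]
grip_width: 0.997
grip_force: 0.0
```

```bash
python3 look.py wrist w0.png cork_block slip_stone wood_strip eraser pad_blue pad_yellow pad_green pad_red pad_black oil_bottle
```

```text
1.55 [ 447.7 -270.6  333.4] [-0.0e+00  1.0e+00  1.5e-03 -2.0e-04]
cork_block p0.97 [242.5, 124.4, 293.1, 207.9] n 3670 z38 [ 448.8 -284.8] [104.7  62. ] 3.4 med [ 453. -285.   38.]
slip_stone p0.84 [280.7, 5.1, 317.1, 93.2] n 2087 z16 [ 589.9 -322.4] [99.6 30.1] 9.4 med [ 592. -322.   16.]
wood_strip p0.76 [323.6, 128.4, 350.0, 214.6] n 1740 z22 [ 436.1 -382.9] [120.1  28.8] 8.7 med [ 440. -382.   22.]
eraser p0.83 [182.6, 10.8, 205.5, 48.6] n 672 z16 [ 615.2 -192.2] [41.7 22.3] -1.3 med [ 615. -193.   16.]
pad_blue p0.67 [163.7, 1.8, 226.8, 88.4] n 4334 z4 [ 598.8 -190.9] [100.7  75.5] 1.0 med [ 595. -192.    4.]
pad_yellow p0.96 [310.6, 122.0, 365.9, 207.7] n 2611 z4 [ 439.4 -384.2] [128.2  76.7] -0.5 med [ 447. -370.    4.]
pad_green p0.87 [239.5, 115.5, 296.2, 200.0] n 817 z4 [ 452.2 -287. ] [127.   74.3] 4.7 med [ 505. -294.    4.]
pad_red p0.92 [267.0, 1.3, 327.4, 104.6] n 3721 z4 [ 590.4 -325.5] [124.3  75.7] 5.5 med [ 593. -332.    4.]
pad_black p0.81 [150.9, 124.8, 203.6, 213.7] n 4479 z5 [ 435.9 -153.3] [131.2  74.7] -3.9 med [ 441. -154.    4.]
oil_bottle none
```

View pics/w0.png

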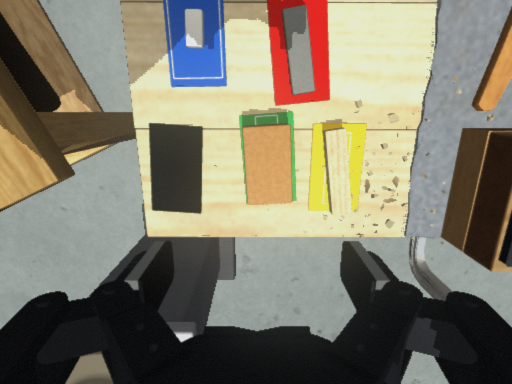

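The wrist view shows everything: eraser (194,28), slip stone (299,50), cork (268,165), strip (338,172). Blue and red are cut off at the top edge, so I'm moving forward a little, which is on the way to the eraser.

Scaled: 100 mm is 0.1667, -20 mm is -0.0333.

{"fn": "inch_along", "kwargs": {"plan": {"sx":[0.1667,0.1667,0.1667,0.1667,0.1667],"sy":[-0.0333,-0.0333,-0.0333,-0.0333,-0.0333],"sz":[0.0333,0.0333,0.0333,0.0333,0.0333],"drx":[0,0,0,0,0],"dry":[0,0,0,0,0],"drz":[0,0,0,0,0]}, "aperture": 0.6, "squeeze": 30}}

```text
time_s: 2.6
eef_pos: [546.6, -251.3, 314.0]
ee_rot: [0.0, 1.0, 0.0, 0.0]
force: [-0.1, -0.2, 0.0]
grip_width: 0.599
grip_force: 0.0
```

```bash
cat > go.py <<'E'
# go.py x y z yawdeg : shift in tool axes from the measured pose
import sys; from h import *
x,y,z,a=map(float,sys.argv[1:5]); s=readout.sense(); M=rot(s['ee_rot'])
G=R.from_euler('z',a,degrees=True).as_matrix()@np.diag([1,-1,-1.])
print(s['time_s'],np.round(M.T@(np.array([x,y,z])-s['eef_pos']),1),np.round(R.from_matrix(M.T@G).as_rotvec(),3))
E
python3 look.py wrist w1.png eraser slip_stone pad_blue pad_red oil_bottle; python3 go.py 615 -192.4 78 -1.3
```

```text
2.6 [ 546.6 -251.3  314. ] [2.e-04 1.e+00 2.e-04 1.e-04]
eraser p0.97 [199.0, 93.9, 219.1, 129.7] n 584 z16 [ 615.7 -192.5] [41.2 21.6] 0.0 med [ 616. -193.   16.]
slip_stone p0.92 [298.8, 91.0, 329.4, 170.7] n 1796 z16 [ 590.5 -322.4] [99.  30.2] 9.3 med [ 593. -322.   16.]
pad_blue p0.95 [177.5, 61.5, 243.1, 162.4] n 5004 z5 [ 613.2 -191.4] [127.4  74.2] 0.9 med [ 620. -192.    4.]
pad_red p0.73 [282.5, 76.6, 343.1, 179.1] n 3596 z4 [ 593.  -324.1] [128.   75.2] 5.8 med [ 602. -325.    4.]
oil_bottle p0.86 [294.4, 2.2, 329.3, 16.8] n 81 z32 [ 729.2 -311.6] [29.3  6.7] 86.0 med [ 728. -309.   32.]
2.9 [ 68.1 -59.1 236.1] [ 0.    -0.001  0.023]
```

Scaled: 236 mm is 0.3933, 230 mm is 0.3833, 0.015 rad is 0.0038.

{"fn": "inch_along", "kwargs": {"plan": {"sx":[0.075,0.1133,0.1133,0.1133,0.1133,0.1133,0.1133,0.1133],"sy":[-0.075,-0.0983,-0.0983,-0.0983,-0.0983,-0.0983,-0.0983,-0.0983],"sz":[0.0833,0.1667,0.25,0.325,0.3667,0.3833,0.3933,0.3933],"drx":[0,0,0,0,0,0,0,0],"dry":[0,0,0,0,0,0,0,0],"drz":[0.0038,0.0038,0.0038,0.0038,0.0038,0.0038,0.0038,0.0038]}, "aperture": 0.6, "squeeze": 30}}

```text
time_s: 3.7
eef_pos: [615.8, -192.7, 79.5]
ee_rot: [0.001, 1.0, -0.007, 0.001]
force: [-0.1, 0.4, 0.9]
grip_width: 0.601
grip_force: 0.0
```

{"fn": "inch_along", "kwargs": {"plan": {"sx":[0,0,0,0,0],"sy":[0,0,0,0,0],"sz":[0,0,0,0,0],"drx":[0,0,0,0,0],"dry":[0,0,0,0,0],"drz":[0,0,0,0,0]}, "aperture": 0.0, "squeeze": 30}}

```text
time_s: 4.2
eef_pos: [615.9, -192.5, 79.8]
ee_rot: [0.001, 1.0, -0.007, 0.001]
force: [-1.1, -0.0, 5.9]
grip_width: 0.247
grip_force: 29.8
```

Scaled: -180 mm is -0.3, -160 mm is -0.2667, 0.05 rad is 0.0125.

{"fn": "inch_along", "kwargs": {"plan": {"sx":[0,-0.05,-0.125,-0.2,-0.2667,-0.3,-0.3,-0.3],"sy":[0,-0.0167,-0.0333,-0.05,-0.0617,-0.0617,-0.0617,-0.0617],"sz":[-0.05,-0.1,-0.1,-0.1,-0.0917,-0.05,-0.0167,0],"drx":[0,0,0,0,0,0,0,0],"dry":[0,0,0,0,0,0,0,0],"drz":[0,0.005,0.0125,0.0125,0.0125,0.0125,0.0125,0.0125]}}}

```text
time_s: 5.0
eef_pos: [435.5, -152.6, 77.6]
ee_rot: [0.0, 0.999, -0.032, 0.0]
force: [3.0, -1.6, 2.2]
grip_width: 0.245
grip_force: 32.3
```

```bash
python3 go.py 436 -153.5 79.8 -3.8
```

```text
5.0 [ 0.5  0.8 -2.2] [ 0.    -0.     0.002]
```

Scaled: -90 mm is -0.15, -55 mm is -0.0917.

{"fn": "inch_along", "kwargs": {"plan": {"sx":[0,0,0,0,0],"sy":[0,0,0,0,0],"sz":[0,0,-0.025,-0.0917,-0.15],"drx":[0,0,0,0,0],"dry":[0,0,0,0,0],"drz":[0,0,0,0,0]}, "aperture": 0.6}}

```text
time_s: 5.5
eef_pos: [436.0, -152.4, 169.7]
ee_rot: [0.0, 0.999, -0.032, 0.0]
force: [0.8, -0.3, 0.4]
grip_width: 0.6
grip_force: 0.0
```

{"fn": "inch_along", "kwargs": {"plan": {"sx":[0,0,0,0],"sy":[0.075,0.15,0.2133,0.2133],"sz":[-0.05,-0.0833,-0.0833,-0.0833],"drx":[0,0,0,0],"dry":[0,0,0,0],"drz":[0,-0.015,-0.03,-0.03]}, "aperture": 1.0}}

```text
time_s: 5.9
eef_pos: [427.4, -284.3, 219.3]
ee_rot: [0.002, 1.0, 0.027, 0.001]
force: [-0.8, 0.4, 0.7]
grip_width: 0.995
grip_force: 0.0
```

```bash
python3 look.py wrist w2.png cork_block pad_green pad_yellow wood_strip; python3 go.py 448.8 -284.8 80 3.4
```

```text
5.9 [ 427.4 -284.3  219.3] [0.0019 0.9996 0.0268 0.0013]
cork_block p0.76 [222.6, 109.3, 292.9, 224.4] n 7541 z38 [ 449.3 -284.9] [104.   61.8] 3.6 med [ 454. -285.   38.]
pad_green p0.91 [220.7, 93.8, 299.7, 218.2] n 1584 z4 [ 452.5 -287.5] [128.5  75.3] 4.3 med [ 506. -296.    4.]
pad_yellow p0.78 [311.9, 112.2, 399.7, 235.1] n 4612 z4 [ 439.2 -384.3] [127.9  75. ] 0.1 med [ 449. -369.    4.]
wood_strip p0.57 [336.5, 117.2, 372.1, 238.6] n 3473 z22 [ 436.1 -382.9] [120.1  28.7] 8.8 med [ 441. -382.   22.]
6.15 [ 20.7   6.9 137.7] [-0.     0.    -0.003]
```

View pics/w2.png

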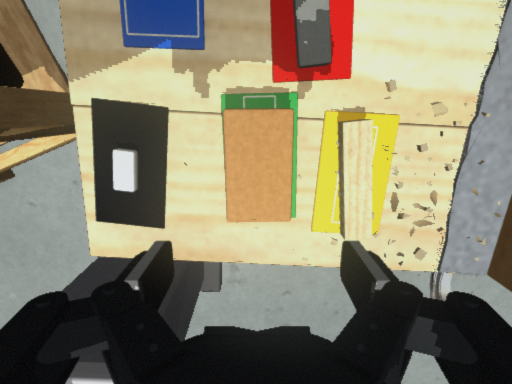

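The eraser is parked at (124,170) and the cork is at (259,165). Next I grasp the cork.

Scaled: 137 mm is 0.2283, 20.7 mm is 0.0345.

{"fn": "inch_along", "kwargs": {"plan": {"sx":[0.0345,0.0345,0.0345,0.0345,0.0345,0.0345],"sy":[0.0115,0.0115,0.0115,0.0115,0.0115,0.0115],"sz":[0.0667,0.1417,0.1917,0.2167,0.2283,0.2283],"drx":[0,0,0,0,0,0],"dry":[0,0,0,0,0,0],"drz":[0,0,0,0,0,0]}}}

```text
time_s: 6.75
eef_pos: [448.7, -285.2, 80.3]
ee_rot: [-0.0, 1.0, 0.028, -0.0]
force: [-0.4, 0.2, 0.3]
grip_width: 0.999
grip_force: 0.0
```

{"fn": "inch_along", "kwargs": {"plan": {"sx":[0,0,0,0],"sy":[0,0,0,0],"sz":[0,0,0,0],"drx":[0,0,0,0],"dry":[0,0,0,0],"drz":[0,0,0,0]}, "aperture": 0.0, "squeeze": 35}}

```text
time_s: 7.15
eef_pos: [449.1, -286.2, 81.9]
ee_rot: [0.001, 1.0, 0.028, 0.001]
force: [-0.5, 0.8, 6.3]
grip_width: 0.719
grip_force: 38.9
```

```bash
python3 go.py 613.3 -191.5 83 0.9
```

```text
7.15 [169.3 -85.4  -1. ] [ 0.002 -0.002  0.04 ]
```

Scaled: 169 mm is 0.2817, 145 mm is 0.2417, 0.04 rad is 0.01.

{"fn": "inch_along", "kwargs": {"plan": {"sx":[0,0.0333,0.1083,0.175,0.2417,0.2817,0.2817,0.2817],"sy":[0,-0.0167,-0.05,-0.0833,-0.12,-0.1417,-0.1417,-0.1417],"sz":[-0.05,-0.1083,-0.1083,-0.1083,-0.1083,-0.1,-0.0667,-0.0667],"drx":[0,0,0,0,0,0,0,0],"dry":[0,0,0,0,0,0,0,0],"drz":[0,0,0.01,0.01,0.01,0.01,0.01,0.01]}}}

```text
time_s: 7.95
eef_pos: [612.0, -190.5, 118.3]
ee_rot: [-0.001, 1.0, 0.008, -0.002]
force: [-0.1, -0.3, -1.0]
grip_width: 0.72
grip_force: 38.7
```

```bash
python3 go.py 613.3 -191.5 81 0.9
```

```text
7.95 [ 1.5  1.1 37.3] [-0.002  0.004  0.001]
```

Scaled: 37 mm is 0.0617, 34 mm is 0.0567.

{"fn": "inch_along", "kwargs": {"plan": {"sx":[0.0025,0.0025,0.0025,0.0025,0.0025],"sy":[0.0017,0.0017,0.0017,0.0017,0.0017],"sz":[0.025,0.0467,0.0567,0.0617,0.0617],"drx":[0,0,0,0,0],"dry":[0,0,0,0,0],"drz":[0,0,0,0,0]}}}

```text
time_s: 8.45
eef_pos: [614.0, -192.8, 83.4]
ee_rot: [-0.0, 1.0, 0.008, -0.0]
force: [0.5, -0.8, -0.7]
grip_width: 0.717
grip_force: 38.8
```

```bash
python3 go.py 613.3 -191.5 81 0.9
```

```text
8.45 [-0.7 -1.3  2.4] [-0.  0. -0.]
```

Scaled: 2.5 mm is 0.0042, 1.5 mm is 0.0025.

{"fn": "inch_along", "kwargs": {"plan": {"sx":[-0.0008,-0.0008,-0.0008],"sy":[-0.0017,-0.0017,-0.0017],"sz":[0.0025,0.0042,0.0042],"drx":[0,0,0],"dry":[0,0,0],"drz":[0,0,0]}}}

```text
time_s: 8.75
eef_pos: [613.7, -191.6, 81.9]
ee_rot: [0.0, 1.0, 0.008, 0.0]
force: [-1.4, 1.0, 4.4]
grip_width: 0.719
grip_force: 39.4
```

{"fn": "inch_along", "kwargs": {"plan": {"sx":[0,0,0,0,-0.0667,-0.1417,-0.1833,-0.1833],"sy":[0,0,0,0,0,0.0667,0.1167,0.1167],"sz":[0,0,0,-0.0667,-0.1417,-0.2167,-0.25,-0.25],"drx":[0,0,0,0,0,0,0,0],"dry":[0,0,0,0,0,0,0,0],"drz":[0,0,0,0,0,0,0,0]}, "aperture": 1.0}}

```text
time_s: 9.55
eef_pos: [503.3, -265.2, 233.6]
ee_rot: [0.001, 1.0, 0.007, 0.001]
force: [0.2, 0.5, -0.2]
grip_width: 1.001
grip_force: 0.0
```

```bash
python3 look.py wrist w3.png cork_block pad_blue slip_stone pad_red; python3 go.py 436.1 -382.9 78 8.8
```

```text
9.55 [ 503.3 -265.2  233.6] [0.0012 1.     0.0072 0.0011]
cork_block p0.67 [131.6, 0.0, 216.6, 126.5] n 8867 z38 [ 611.2 -191.5] [100.4  62.2] 1.0 med [ 615. -192.   38.]
pad_blue p0.93 [151.1, 1.8, 223.4, 135.2] n 1517 z4 [ 611.3 -191.9] [121.8  73.8] 0.8 med [ 580. -223.    4.]
slip_stone p0.64 [240.9, 167.8, 306.7, 275.2] n 6752 z4 [ 450.8 -287.3] [131.   76.3] 4.2 med [ 458. -287.    4.]
pad_red p0.72 [276.4, 18.0, 355.4, 158.3] n 6223 z4 [ 592.9 -325. ] [127.9  74.7] 6.1 med [ 602. -328.    4.]
9.8 [-70.7 119.2 152.3] [-0.001  0.001 -0.138]
```

View pics/w3.png

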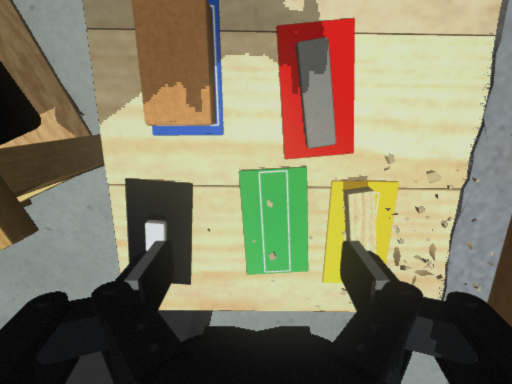

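Cork sits on blue at (176,62). Green is empty at (274,220). Next is the strip.

Scaled: 151 mm is 0.2517, 145 mm is 0.2417, -0.138 rad is -0.0345.

{"fn": "inch_along", "kwargs": {"plan": {"sx":[-0.0417,-0.0833,-0.1183,-0.1183,-0.1183,-0.1183,-0.1183,-0.1183],"sy":[0.075,0.1467,0.1983,0.1983,0.1983,0.1983,0.1983,0.1983],"sz":[0.0333,0.0667,0.1,0.175,0.2167,0.2417,0.2517,0.2517],"drx":[0,0,0,0,0,0,0,0],"dry":[0,0,0,0,0,0,0,0],"drz":[-0.0175,-0.0345,-0.0345,-0.0345,-0.0345,-0.0345,-0.0345,-0.0345]}, "aperture": 0.65}}

```text
time_s: 10.6
eef_pos: [436.2, -383.0, 79.9]
ee_rot: [-0.0, 0.997, 0.077, -0.0]
force: [-0.1, 0.1, 0.3]
grip_width: 0.647
grip_force: 0.0
```

{"fn": "inch_along", "kwargs": {"plan": {"sx":[0,0,0,0,0],"sy":[0,0,0,0,0],"sz":[0,0,0,0,0],"drx":[0,0,0,0,0],"dry":[0,0,0,0,0],"drz":[0,0,0,0,0]}, "aperture": 0.0, "squeeze": 30}}

```text
time_s: 11.1
eef_pos: [436.1, -383.8, 81.4]
ee_rot: [0.001, 0.997, 0.077, 0.001]
force: [-0.1, 1.3, 7.0]
grip_width: 0.322
grip_force: 31.0
```

```bash
python3 go.py 452.3 -287.3 80 4.3
```

```text
11.1 [ 30.8 -92.9   1.3] [ 0.002 -0.001  0.079]
```

Scaled: -93 mm is -0.155, -55 mm is -0.0917, 0.079 rad is 0.0198.

{"fn": "inch_along", "kwargs": {"plan": {"sx":[0,0.0083,0.0333,0.0517,0.0517,0.0517,0.0517],"sy":[0,-0.025,-0.0917,-0.155,-0.155,-0.155,-0.155],"sz":[-0.0417,-0.0833,-0.0833,-0.0833,-0.05,-0.0133,-0.0133],"drx":[0,0,0,0,0,0,0],"dry":[0,0,0,0,0,0,0],"drz":[0,0,0.0198,0.0198,0.0198,0.0198,0.0198]}}}

```text
time_s: 11.8
eef_pos: [451.3, -285.8, 86.4]
ee_rot: [-0.001, 0.999, 0.038, -0.001]
force: [0.4, 0.0, -0.0]
grip_width: 0.319
grip_force: 30.2
```

```bash
python3 go.py 452.3 -287.3 80 4.3
```

```text
11.8 [0.9 1.6 6.4] [-0.003  0.003  0.   ]
```

Scaled: 6.4 mm is 0.0107, 5.5 mm is 0.0092.

{"fn": "inch_along", "kwargs": {"plan": {"sx":[0.0015,0.0015,0.0015,0.0015],"sy":[0.0027,0.0027,0.0027,0.0027],"sz":[0.005,0.0092,0.0107,0.0107],"drx":[0,0,0,0],"dry":[0,0,0,0],"drz":[0,0,0,0]}}}

```text
time_s: 12.2
eef_pos: [453.1, -288.5, 82.0]
ee_rot: [0.0, 0.999, 0.037, 0.0]
force: [-0.7, 0.1, 0.4]
grip_width: 0.32
grip_force: 30.2
```

```bash
python3 go.py 452.3 -287.3 80 4.3
```

```text
12.2 [-0.7 -1.3  2. ] [ 0. -0. -0.]
```

Scaled: 2 mm is 0.0033, 1.2 mm is 0.002.

{"fn": "inch_along", "kwargs": {"plan": {"sx":[-0.001,-0.001,-0.001],"sy":[-0.0018,-0.0018,-0.0018],"sz":[0.002,0.0033,0.0033],"drx":[0,0,0],"dry":[0,0,0],"drz":[0,0,0]}}}

```text
time_s: 12.5
eef_pos: [452.8, -287.9, 81.4]
ee_rot: [0.001, 0.999, 0.037, 0.001]
force: [-3.3, 0.5, 13.9]
grip_width: 0.318
grip_force: 31.8
```

{"fn": "inch_along", "kwargs": {"plan": {"sx":[0,0,0,0,0.0333,0.0667,0.0667],"sy":[0,0,0,0,0.0167,0.05,0.05],"sz":[0,0,-0.0333,-0.1,-0.1667,-0.2333,-0.2333],"drx":[0,0,0,0,0,0,0],"dry":[0,0,0,0,0,0,0],"drz":[0,0,0,0,-0.02,-0.02,-0.02]}, "aperture": 0.65}}

```text
time_s: 13.2
eef_pos: [497.1, -316.6, 225.2]
ee_rot: [0.004, 0.997, 0.077, 0.004]
force: [-0.4, 0.6, -0.1]
grip_width: 0.648
grip_force: 0.0
```

```bash
python3 look.py wrist w4.png wood_strip pad_green slip_stone pad_red pad_yellow; python3 go.py 590.4 -322.4 78 9.3
```

```text
13.2 [ 497.1 -316.6  225.2] [0.0043 0.997  0.0774 0.0039]
wood_strip p0.63 [207.9, 163.9, 237.5, 274.1] n 2915 z22 [ 452.8 -287.6] [120.2  28.1] 4.4 med [ 458. -287.   22.]
pad_green p0.75 [188.4, 159.6, 260.6, 270.3] n 3741 z4 [ 452.1 -287. ] [127.6  74.1] 4.3 med [ 468. -304.    4.]
slip_stone p0.91 [260.0, 32.1, 297.2, 140.9] n 3557 z16 [ 590.6 -322.8] [99.3 29.7] 9.1 med [ 593. -322.   16.]
pad_red p0.81 [235.6, 12.6, 324.1, 156.7] n 6807 z4 [ 593.  -324.7] [128.5  74. ] 5.7 med [ 601. -331.    4.]
pad_yellow p0.72 [268.5, 181.6, 355.8, 289.1] n 5491 z4 [ 438.3 -384.5] [130.   75.3] 0.0 med [ 457. -376.    4.]
13.5 [ 94.3  23.8 140.1] [-0.002  0.002 -0.008]
```

View pics/w4.png

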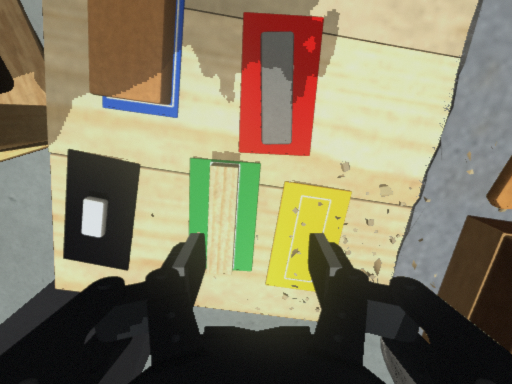

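Strip is centred on green at (223,215) to within 1 mm. Next, the slip stone at (277,88).

Scaled: 139 mm is 0.2317, 132 mm is 0.22, -0.008 rad is -0.002.

{"fn": "inch_along", "kwargs": {"plan": {"sx":[0.0667,0.1333,0.1567,0.1567,0.1567,0.1567,0.1567],"sy":[0.0167,0.0333,0.0397,0.0397,0.0397,0.0397,0.0397],"sz":[0.0333,0.0833,0.15,0.1967,0.22,0.2317,0.2317],"drx":[0,0,0,0,0,0,0],"dry":[0,0,0,0,0,0,0],"drz":[-0.002,-0.002,-0.002,-0.002,-0.002,-0.002,-0.002]}, "aperture": 0.65}}

```text
time_s: 14.2
eef_pos: [590.8, -323.4, 80.9]
ee_rot: [-0.0, 0.997, 0.081, -0.0]
force: [0.3, -0.8, -0.8]
grip_width: 0.651
grip_force: 0.0
```

{"fn": "inch_along", "kwargs": {"plan": {"sx":[0,0,0,0,0],"sy":[0,0,0,0,0],"sz":[0,0,0,0,0],"drx":[0,0,0,0,0],"dry":[0,0,0,0,0],"drz":[0,0,0,0,0]}, "aperture": 0.0, "squeeze": 35}}

```text
time_s: 14.7
eef_pos: [591.4, -323.7, 82.6]
ee_rot: [0.001, 0.997, 0.081, 0.001]
force: [-1.1, -0.6, 6.6]
grip_width: 0.337
grip_force: 34.9
```

```bash
python3 go.py 439.2 -384.4 80 0.1
```

```text
14.7 [-160.1   35.2    2.4] [ 0.002 -0.002  0.161]
```

Scaled: -159 mm is -0.265, -140 mm is -0.2333, 0.16 rad is 0.04.

{"fn": "inch_along", "kwargs": {"plan": {"sx":[0,-0.0333,-0.1,-0.1667,-0.2333,-0.265,-0.265,-0.265],"sy":[0,0.0083,0.0217,0.0367,0.05,0.0583,0.0583,0.0583],"sz":[-0.05,-0.1,-0.1,-0.1,-0.0917,-0.0583,-0.02,-0.0133],"drx":[0,0,0,0,0,0,0,0],"dry":[0,0,0,0,0,0,0,0],"drz":[0,0.005,0.02,0.04,0.04,0.04,0.04,0.04]}}}

```text
time_s: 15.5
eef_pos: [438.7, -383.1, 87.1]
ee_rot: [-0.001, 1.0, 0.001, -0.001]
force: [-0.5, 0.8, -0.8]
grip_width: 0.338
grip_force: 35.0
```

{"fn": "inch_along", "kwargs": {"plan": {"sx":[0,0],"sy":[0,0],"sz":[0,0],"drx":[0,0],"dry":[0,0],"drz":[0,0]}}}

```text
time_s: 15.7
eef_pos: [440.5, -383.7, 89.8]
ee_rot: [0.001, 1.0, 0.002, 0.001]
force: [-0.3, -0.1, -1.0]
grip_width: 0.338
grip_force: 35.0
```

```bash
python3 go.py 440 -384.4 81 0.1
```

```text
15.7 [-0.5  0.7  8.8] [ 0.001 -0.001  0.002]
```

Scaled: 8 mm is 0.0133, 6.5 mm is 0.0108.

{"fn": "inch_along", "kwargs": {"plan": {"sx":[-0.0007,-0.0007,-0.0007,-0.0007,-0.0007],"sy":[0.001,0.001,0.001,0.001,0.001],"sz":[0.0067,0.0108,0.0133,0.0133,0.0133],"drx":[0,0,0,0,0],"dry":[0,0,0,0,0],"drz":[0,0,0,0,0]}}}

```text
time_s: 16.2
eef_pos: [439.7, -384.2, 82.5]
ee_rot: [0.0, 1.0, 0.002, 0.0]
force: [-4.2, 5.0, 15.7]
grip_width: 0.338
grip_force: 36.7
```

{"fn": "inch_along", "kwargs": {"plan": {"sx":[0,0,0,0,0,0,0,0],"sy":[0,0,0,0,-0.0667,-0.1417,-0.2,-0.2],"sz":[0,0,-0.0333,-0.1,-0.1667,-0.2167,-0.2167,-0.2167],"drx":[0,0,0,0,0,0,0,0],"dry":[0,0,0,0,0,0,0,0],"drz":[0,0,0,0,0,0.01,0.02,0.02]}, "aperture": 0.65}}

```text
time_s: 17.0
eef_pos: [439.3, -260.4, 212.0]
ee_rot: [0.0, 0.999, -0.037, 0.001]
force: [0.2, 0.8, 1.0]
grip_width: 0.647
grip_force: 0.0
```

```bash
python3 look.py wrist w5.png slip_stone pad_yellow eraser wood_strip pad_green cork_block
```

```text
17.0 [ 439.3 -260.4  212. ] [ 1.000e-04  9.993e-01 -3.730e-02  6.000e-04]
slip_stone p0.81 [366.7, 124.5, 404.4, 225.7] n 3086 z16 [ 438.9 -383.2] [99.8 30.1] 0.4 med [ 443. -383.   16.]
pad_yellow p0.92 [344.7, 108.7, 424.1, 235.5] n 5859 z4 [ 438.3 -384.9] [130.4  76.6] 0.0 med [ 450. -371.    4.]
eraser p0.75 [136.0, 177.8, 167.1, 218.7] n 855 z16 [ 435.7 -152.9] [40.8 21.5] -4.3 med [ 437. -154.   16.]
wood_strip p0.97 [262.6, 102.7, 303.6, 230.8] n 3700 z22 [ 452.6 -287.7] [120.2  28.1] 4.4 med [ 458. -287.   22.]
pad_green p0.62 [234.0, 101.2, 326.5, 231.6] n 5580 z4 [ 451.8 -287.2] [128.5  75.6] 3.8 med [ 459. -273.    4.]
cork_block p0.71 [112.4, 0.7, 204.1, 63.1] n 4161 z38 [ 579.2 -192.2] [62.1 37.9] 89.7 med [ 579. -192.   38.]
```

View pics/w5.png

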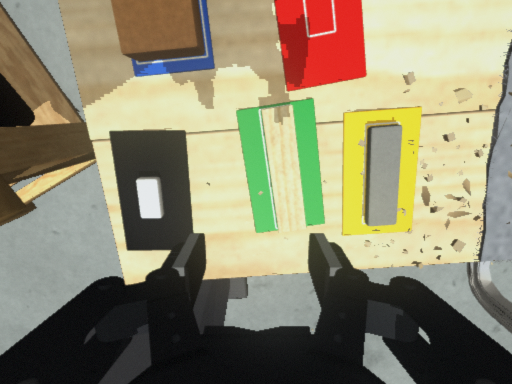

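Stone is centred on yellow at (383,174). The last one is the eraser at (149,198).

```bash
python3 go.py 435.8 -152.9 79 -4.2
```

```text
17.35 [ -11.8 -111.4  131.2] [-0.     0.001 -0.005]
```

{"fn": "inch_along", "kwargs": {"plan": {"sx":[-0.0067,-0.0133,-0.0197,-0.0197,-0.0197,-0.0197,-0.0197,-0.0197],"sy":[-0.0667,-0.1333,-0.1857,-0.1857,-0.1857,-0.1857,-0.1857,-0.1857],"sz":[0.0167,0.05,0.1,0.1583,0.1967,0.2133,0.2183,0.2183],"drx":[0,0,0,0,0,0,0,0],"dry":[0,0,0,0,0,0,0,0],"drz":[0,0,0,0,0,0,0,0]}, "aperture": 0.6}}

```text
time_s: 18.15
eef_pos: [436.1, -152.7, 80.0]
ee_rot: [0.0, 0.999, -0.039, 0.0]
force: [0.6, -0.6, 0.4]
grip_width: 0.599
grip_force: 0.0
```

{"fn": "inch_along", "kwargs": {"plan": {"sx":[0,0,0,0,0],"sy":[0,0,0,0,0],"sz":[0,0,0,0,0],"drx":[0,0,0,0,0],"dry":[0,0,0,0,0],"drz":[0,0,0,0,0]}, "aperture": 0.0, "squeeze": 30}}

```text
time_s: 18.65
eef_pos: [436.2, -152.5, 80.6]
ee_rot: [0.0, 0.999, -0.039, 0.001]
force: [-1.5, -0.5, 6.1]
grip_width: 0.242
grip_force: 29.7
```

```bash
python3 go.py 592.9 -324.6 80 5.8
```

```text
18.65 [169.5 159.6   1. ] [ 0.001 -0.001 -0.178]
```

Scaled: 169.5 mm is 0.2825, 159.5 mm is 0.2658, -0.178 rad is -0.0445.

{"fn": "inch_along", "kwargs": {"plan": {"sx":[0,0.025,0.08,0.1367,0.1917,0.2467,0.2825,0.2825],"sy":[0,0.025,0.075,0.1283,0.18,0.2317,0.2658,0.2658],"sz":[-0.0583,-0.125,-0.125,-0.125,-0.125,-0.125,-0.0917,-0.0333],"drx":[0,0,0,0,0,0,0,0],"dry":[0,0,0,0,0,0,0,0],"drz":[0,0,-0.02,-0.0445,-0.0445,-0.0445,-0.0445,-0.0445]}}}

```text
time_s: 19.45
eef_pos: [594.7, -327.5, 101.2]
ee_rot: [0.003, 0.999, 0.05, 0.003]
force: [-0.3, 0.2, 0.1]
grip_width: 0.246
grip_force: 29.7
```

{"fn": "inch_along", "kwargs": {"plan": {"sx":[0,0],"sy":[0,0],"sz":[0,0],"drx":[0,0],"dry":[0,0],"drz":[0,0]}}}

```text
time_s: 19.65
eef_pos: [592.5, -324.0, 100.3]
ee_rot: [-0.0, 0.999, 0.05, -0.0]
force: [-0.3, -0.5, 0.6]
grip_width: 0.248
grip_force: 29.7
```

```bash
python3 go.py 593.3 -324.6 81 5.8
```

```text
19.65 [ 0.8  0.7 19.3] [-0.  0. -0.]
```

Scaled: 20 mm is 0.0333, 19 mm is 0.0317.

{"fn": "inch_along", "kwargs": {"plan": {"sx":[0.001,0.001,0.001,0.001,0.001],"sy":[0.001,0.001,0.001,0.001,0.001],"sz":[0.0167,0.0267,0.0317,0.0333,0.0333],"drx":[0,0,0,0,0],"dry":[0,0,0,0,0],"drz":[0,0,0,0,0]}}}

```text
time_s: 20.15
eef_pos: [593.2, -324.7, 80.7]
ee_rot: [0.0, 0.999, 0.05, 0.0]
force: [-2.6, 2.7, 4.8]
grip_width: 0.246
grip_force: 30.2
```

{"fn": "inch_along", "kwargs": {"plan": {"sx":[0,0,0,0,-0.05,-0.0833,-0.0833,-0.0833],"sy":[0,0,0,0,0,-0.05,-0.0667,-0.0667],"sz":[0,0,-0.0333,-0.1,-0.1667,-0.2417,-0.3167,-0.3833],"drx":[0,0,0,0,0,0,0,0],"dry":[0,0,0,0,0,0,0,0],"drz":[0,0,0,0,0,0,0,0]}, "aperture": 0.6}}

```text
time_s: 20.95
eef_pos: [538.8, -288.6, 312.5]
ee_rot: [0.0, 0.999, 0.051, 0.0]
force: [0.2, -0.5, 0.2]
grip_width: 0.6
grip_force: 0.0
```

{"fn": "inch_along", "kwargs": {"plan": {"sx":[0,0],"sy":[0,0],"sz":[0,0],"drx":[0,0],"dry":[0,0],"drz":[0,0]}}}

```text
time_s: 21.15
eef_pos: [539.5, -290.0, 310.1]
ee_rot: [0.0, 0.999, 0.05, 0.001]
force: [0.8, 0.5, -1.1]
grip_width: 0.605
grip_force: 0.0
```

```bash
python3 look.py wrist w6.png eraser pad_red cork_block pad_blue oil_bottle
```

```text
21.15 [ 539.5 -290.   310.1] [5.000e-04 9.987e-01 5.040e-02 5.000e-04]
eraser p0.73 [277.3, 111.0, 297.6, 146.6] n 574 z16 [ 592.5 -324.1] [40.8 22. ] 6.5 med [ 592. -324.   16.]
pad_red p0.72 [257.2, 74.2, 317.6, 173.1] n 5135 z4 [ 593.7 -325. ] [127.   74.6] 5.9 med [ 601. -323.    4.]
cork_block p0.84 [149.3, 49.3, 211.2, 148.1] n 5070 z38 [ 613.4 -191.3] [105.   62.2] 0.8 med [ 617. -192.   38.]
pad_blue p0.77 [156.9, 44.0, 217.5, 153.6] n 1103 z5 [ 613.4 -192.7] [128.6  73.3] 1.2 med [ 620. -222.    4.]
oil_bottle p0.51 [277.7, 0.0, 309.2, 14.2] n 67 z23 [ 728.4 -313.5] [27.   5.2] -87.5 med [ 727. -312.   23.]
```

View pics/w6.png

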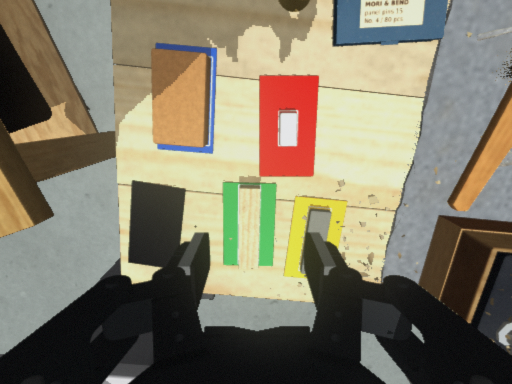

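All four are centred on their own pads: eraser on red (288,128), cork on blue (181,99), strip on green (249,223), stone on yellow (318,235). The bottle's foot is at the top edge, where it was before. I'm handing in.

```bash
python3 -c "
from rig import order
print(order.finish_job())"
```

```text
the job is handed in; nothing more can be done
None
```

The job is handed in: by the camera check, the cork block, slip stone, limewood strip and eraser each lie flat on their own pads within about 2 mm of centre and lengthwise, the oil bottle was not disturbed, and it took about 21 s.

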